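Put the doming set back in its fitted tray

TASK

Put the doming set away in its wooden tray: the steel block with the round hollow goes in the square pocket, hollow up, and the three ball-ended punches lie down in the three troughs by size, the largest in the widest trough, the smallest in the narrowest, either way round. Set each one down gently, flat on the floor of its place, without dropping it. The grooved swage block and the flat punch without a ball are not part of the set: leave them where they are on the bench.

Things in the scene. Friction and masses are not known exactly. Their poses are not given: they have to be found in the camera images.
- punch_large: The largest doming punch, steel, about 0.2 kg: 30 mm ball at its +x end, square shank 14 x 14 mm, 84 mm long overall, lying on ball and tail. Origin: on its axis at half that length, 12 mm above what it lies on; x level, along it to the ball; z up. The shank runs from the tail to 12 mm on the ball side of the origin; grip it there, across (along y).
- punch_medium: The middle doming punch, steel, about 0.1 kg: 20 mm ball at its +x end, square shank 11 x 11 mm, 72 mm long overall, lying on ball and tail. Origin: on its axis at half that length, 8 mm above what it lies on; x level, along it to the ball; z up. The shank runs from the tail to 16 mm on the ball side of the origin; grip it there, across (along y).
- punch_small: The smallest doming punch, steel, under 0.05 kg: 12 mm ball at its +x end, square shank 8 x 8 mm, 60 mm long overall, lying on ball and tail. Origin: on its axis at half that length, 5 mm above what it lies on; x level, along it to the ball; z up. The shank runs from the tail to 18 mm on the ball side of the origin; grip it there, across (along y).
- doming_block: Doming block: plain steel cube, 42 mm, with a round hollow 30 mm wide and 14 mm deep sunk in its top face (smaller round marks of hollows on the sides), about 0.5 kg. Origin: centre of its underside; x and y square to its sides, z up.
- insert_large: Fixed wooden insert, 110 (x) x 84 (y) x 18 mm, one of four, 2 x 2 in any order, in a tray 236 x 184 mm with its rim 26 mm above the bench. Has the widest trough: along x, 46 mm wide, 100 long, black-lined floor 6 mm above the underside, walls 12 high; the walls are cut away in the middle 40 mm of x, over the full 84 mm width, for fingers. Origin: centre of its underside, 5 mm above the bench.
- insert_medium: Fixed wooden insert, 110 (x) x 84 (y) x 18 mm, one of four, 2 x 2 in any order, in a tray 236 x 184 mm with its rim 26 mm above the bench. Has the middle-sized trough: along x, 36 mm wide, 88 long, black-lined floor 6 mm above the underside, walls 12 high; the walls are cut away in the middle 40 mm of x, over the full 84 mm width, for fingers. Origin: centre of its underside, 5 mm above the bench.
- insert_small: Fixed wooden insert, 110 (x) x 84 (y) x 18 mm, one of four, 2 x 2 in any order, in a tray 236 x 184 mm with its rim 26 mm above the bench. Has the narrowest trough: along x, 28 mm wide, 76 long, black-lined floor 6 mm above the underside, walls 12 high; the walls are cut away in the middle 40 mm of x, over the full 84 mm width, for fingers. Origin: centre of its underside, 5 mm above the bench.
- insert_block: Fixed wooden insert, 110 (x) x 84 (y) x 18 mm, one of four, 2 x 2 in any order, in a tray 236 x 184 mm with its rim 26 mm above the bench. Square pocket in its middle, 58 x 58 mm, 12 mm deep, black-lined floor 6 mm above the insert's underside, with no finger gap. Origin: centre of its underside, 5 mm above the bench.
- swage_block: Swage block, not part of the set: steel block 42 x 42 x 30 mm high whose top has three parallel straight grooves and no round hollow. Origin: centre of its underside.
- flat_punch: Flat planishing punch, not part of the set: straight steel bar 12 x 12 mm, 78 mm long, with a flat, thinner tip and no ball. Origin: its middle, on the axis, 6 mm above the bench; x along the bar to the tip.
There are look-alikes about, which are no part of the job. What is shaped like the doming_block but yellow is not meant. What is shaped like the punch_small but purple or turquoise is not meant.

How it is judged (in metres and radians):
At the end, for the whole second after the job is handed in: Each punch on the floor (within 4 mm) of the trough of its size, within 16 mm of its centre and 0.35 rad of its line; block in the square pocket, within 14 mm of centre and 4 mm of the floor, hollow up; all released, at rest; swage block and flat punch within 15 mm of their starts (horizontal distance between punch_large and insert_large below 0.016 m and z of punch_large in the frame of insert_large below 0.02185 m and angle between the x axis of punch_large and the x axis of insert_large, either way round below 0.35 rad and linear speed of each of punch_large, punch_medium, punch_small, doming_block below 0.02 m/s and horizontal distance between punch_medium and insert_medium below 0.016 m and z of punch_medium in the frame of insert_medium below 0.01811 m and angle between the x axis of punch_medium and the x axis of insert_medium, either way round below 0.35 rad and horizontal distance between punch_small and insert_small below 0.016 m and z of punch_small in the frame of insert_small below 0.01511 m and angle between the x axis of punch_small and the x axis of insert_small, either way round below 0.35 rad and horizontal distance between doming_block and insert_block below 0.014 m and z of doming_block in the frame of insert_block below 0.01 m and angle between doming_block's own z axis and vertical below 0.1 rad and distance of each of swage_block, flat_punch from where it was at the start of the episode below 0.015 m); the robot touches nothing.
It fails at once if the swage block or the flat punch, which are not part of the set, is moved more than 15 mm (distance of any of swage_block, flat_punch from where it was at the start of the episode above 0.015 m).
It fails at once if a thing of the set is dropped or thrown (faster than 0.6 m/s with no finger on it, a fall of about 20 mm) ((contact force between punch_large and the fingers below 0.05 N and linear speed of punch_large above 0.6 m/s) or (contact force between punch_medium and the fingers below 0.05 N and linear speed of punch_medium above 0.6 m/s) or (contact force between punch_small and the fingers below 0.05 N and linear speed of punch_small above 0.6 m/s) or (contact force between doming_block and the fingers below 0.05 N and linear speed of doming_block above 0.6 m/s)).
It also fails if it takes over 106 s, if anything falls off the work surface, if the arm or the gripper's body presses on something with over 40 N, if the wrist force passes 120 N, or if a joint passes its speed limit or range.

ROBOT

A 6-joint arm with a two-finger parallel gripper is mounted at the origin on the work surface. World frame = base frame: x ahead of the robot, y to its left, z up, the work surface at z = 0. Lengths are in mm, angles in rad, forces in N, time in s.
With the tool pointing down it reaches from about 400 to 925 mm from the base axis. Payload 12.5 kg.
Tool frame: the origin (TCP) lies on the front face of the gripper's body, between the roots of the fingers; the fingertips stand 78 mm ahead of it and the grasp point (between the pads) lies 59 mm ahead of it (env.nose_length is the distance from the TCP to the fingertips, in mm); z points along the fingers, y is the line along which they close (so a half turn about z gives the same grasp; the last joint's range is limited). The gripper opens to 95 mm and grips with 3 to 60 N. Pads are 20 mm wide; open, the fingers measure 119 mm over their backs; the gripper's body (75 mm by 180 mm) begins 59 mm behind the grasp point.
Start: joints at [1.171, 0.491, 1.559, -0, 1.092, -0.106], TCP at [180.975, 598.236, 292.261] pointing down, gripper open.
Joint ranges: [-3.1, 3.1], [-0.84, 2.19], [0.05, 2.79], [-1.13, 4.28], [0.06, 2.93], [-2.69, 2.69]. Speed limits (rad/s): [2.22, 2.22, 2.79, 3.14, 3.14, 3.14].

INTERFACE

Orientations are given as [roll, pitch, yaw] about the fixed x, y, z axes, in that order (R = Rz(yaw) Ry(pitch) Rx(roll)).
In Python, from cell import env gives the robot as it stands.
- The arm moves only by the tool jog_arm, never from a script. Its argument "motion" is a list of rows, each a list of 7 numbers: the turn, a rotation vector about the tool's x, y, z in degrees, then the shift along the tool's x, y, z in mm, then the finger opening in mm, from 0 to 95.1. In form: [[wx, wy, wz, x, y, z, hand], ...]. A call has 1 to 10 rows; each row shifts and turns the commanded pose from where the row before left it, along the tool's axes as they then stand; what a row does not reach is not made up. A row lasts 1/8 s, in which the tool goes at most 62.5 mm and 10.7 degrees, less where a joint would pass 70% of its speed; a pose out of reach is approached as far as the arm can. A call is refused whole if a number of a shift passes 62.5 or a number of a turn 10.7, either way. A call with a gripper value outside its range is refused whole. The fingers move at their own pace and stop on an object; the grip force is fixed at half the most. Time passes only in rows, so rows that do not move let the fingers close. It gives the time, the measured TCP pose, the force, the opening and the grip force at its end, in the units of the state.
- env.state(): the state, without advancing time (a new reading comes with each control period).
- env.read_camera(name): name is "side" or "top" or "wrist"; returns a dict with "color" (480x640x3 uint8, red, green, blue), "z_map" (480x640 float32, mm along the optical axis (not along the pixel's ray), 0 where there is no reading), "camera_matrix" (3x3 intrinsics, pixels), "k1" (the pictures are not rectified: a ray, as slopes to the right and down, at radius r is drawn at 1 + k1 r^2 times it, then the intrinsics apply), "world_to_cam" (4x4, takes a point from world to camera coordinates). Camera axes: x right, y up, looking along -z (the intrinsics and any distortion apply to the point x, -y, -z); pixel columns grow to the right and rows downward; lengths in mm; the calibration is good to about 2 mm. A picture is of the moment at which its call begins.
- env.job_done(): hands the job in; it is judged then, once.
Trained networks look in the newest picture that a camera, given by its name, has taken for a name from the list of things; names that differ only in an ending like _2 or _b are one class to them, and where a whole thing is asked for, a point or a joint stands for the part that bears it (a point fixed in the world has none). Each returns a list of dicts, best first, with "score" (0 to 1); they miss things now and then, are a little off and sometimes report something else, mostly with a low value. They report only what shows in the picture. A call takes as long as a camera call. They do not tell look-alikes from the thing itself.
- env.recognise(camera, thing): "location" ([column, row] in pixels, amid what is visible of it).
The state is a dict: "t": time; "joints": joint angles; "qvel": joint speeds; "tau": joint torques, N m; "eef_pos": TCP position; "tcp_rot": TCP orientation; "ft_force": force on the tool from outside, world axes, zero at the start; "moment": the same for the moment, N m; "opening": opening from 0.0 (shut) to 1.0 (fully open); "grip_force": force on a finger pad.
Only numpy, scipy, OpenCV 4.12 (cv2) and the standard library are available. Lean on these libraries where they do the work, as an engineer would, in place of code of your own. Each camera call takes 0.05 s, during which the arm holds its last target. There are 200 camera calls.

## Working session

There is one attempt and no reset: what is moved stays moved. The work goes in short steps, Python scripts to look and compute and a tool call to move; the robot and the scene stay as the last step left them, time stands still between calls to the robot, and variables do not carry over. Pictures are saved under pics/ and viewed, at most 14 in all, crops included, and the job is handed in when it is done.

Besides the shell and the picture viewer there is one more tool, called after ">>>" as name([rows], argument=value, ...), one row to a line, values as JSON. jog_arm: Moves the arm, as the interface text tells. Its arguments: {"type":"object","properties":{"motion":{"type":"array"}},"required":["motion"]}

```bash
ls; mkdir -p pics; cat > h.py <<'E'
import numpy as np, cv2
from cell import env
def cloud(c):
    K=c["camera_matrix"];z=c["z_map"];h,w=z.shape
    u,v=np.meshgrid(np.arange(w),np.arange(h))
    x=(u-K[0,2])/K[0,0];y=(v-K[1,2])/K[1,1]
    a,b=x.copy(),y.copy()
    for _ in range(8):
        s=1+c["k1"]*(a*a+b*b);a,b=x/s,y/s
    P=np.stack([a*z,-b*z,-z,np.ones_like(z)],-1)@np.linalg.inv(c["world_to_cam"]).T
    P=P[...,:3];P[z==0]=np.nan
    return P
def save(c,n): cv2.imwrite("pics/"+n,c["color"][...,::-1])
E
python3 - <<'E'
from h import *
s=env.state();print(s)
for n in ("top","side"):
    c=env.read_camera(n);save(c,n+"0.png");P=cloud(c)
    np.savez(n+".npz",P=P,color=c["color"])
    print(n,c["camera_matrix"],c["k1"])
    print(c["world_to_cam"])
    for t in "punch_large punch_medium punch_small doming_block insert_large insert_medium insert_small insert_block swage_block flat_punch".split():
        for r in env.recognise(n,t)[:4]:
            u,v=np.round(r["location"]).astype(int);print(n,t,round(r["score"],2),u,v,P[v,u].round())
E
```

```text
pics
{'t': 0.0, 'joints': array([ 1.17138065e+00,  4.91567308e-01,  1.55947845e+00,  2.28316571e-06,
        1.09167041e+00, -1.05633487e-01]), 'qvel': array([ 0.00200005,  0.00113702,  0.00131425, -0.00060641, -0.0001961 ,
        0.00135434]), 'tau': array([-3.21597417e-04, -6.12654161e+01, -2.58187509e+01,  6.92765415e-02,
        4.82253497e-02, -7.85105476e-05]), 'eef_pos': array([180.91795019, 598.07126541, 291.64689451]), 'tcp_rot': array([-3.14047562e+00, -1.20473399e-04,  2.84780934e+00]), 'ft_force': array([-0.32029113,  0.37998073, -0.35911829]), 'moment': array([-0.01735721, -0.01092757, -0.01598672]), 'grip_force': 0.0, 'opening': 0.9977248606974244}
top [[579.3636724    0.         320.8989388 ]
 [  0.         579.3636724  234.51118916]
 [  0.           0.           1.        ]] -0.03316631742831811
[[-2.83760819e-02 -9.99554903e-01 -9.20841125e-03 -3.07659394e+01]
 [ 9.93355211e-01 -2.92255821e-02  1.11316168e-01 -5.04694758e+02]
 [-1.11535743e-01 -5.98850659e-03  9.93742379e-01 -1.37987663e+03]
 [ 0.00000000e+00  0.00000000e+00  0.00000000e+00  1.00000000e+00]]
top pun
[... 1272 characters left out ...]
 -421.    6.]
side punch_small 0.48 331 383 [ 470. -377.    5.]
side punch_small 0.2 336 212 [569. 115.  11.]
side doming_block 0.82 258 294 [ 371. -189.   42.]
side doming_block 0.71 330 382 [ 468. -377.    9.]
side doming_block 0.68 310 316 [ 455. -256.   38.]
side insert_large 0.97 296 191 [489. 224.  12.]
side insert_large 0.59 291 207 [468. 156.   9.]
side insert_medium 0.94 291 204 [469. 165.  12.]
side insert_small 0.91 344 190 [608. 219.   9.]
side insert_block 0.65 334 212 [564. 113.  12.]
side swage_block 0.71 364 266 [ 580. -121.   30.]
side swage_block 0.3 391 360 [ 574. -348.   10.]
side flat_punch 0.63 392 361 [ 575. -352.   12.]
side flat_punch 0.43 305 269 [ 467. -101.   20.]
```

```bash
python3 - <<'E'
import cv2
a=cv2.imread("pics/top0.png")[150:310,180:530]
cv2.imwrite("pics/c1.png",cv2.resize(a,(800,366),interpolation=cv2.INTER_CUBIC))
E
```

```text
(no output)
```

View pics/c1.png

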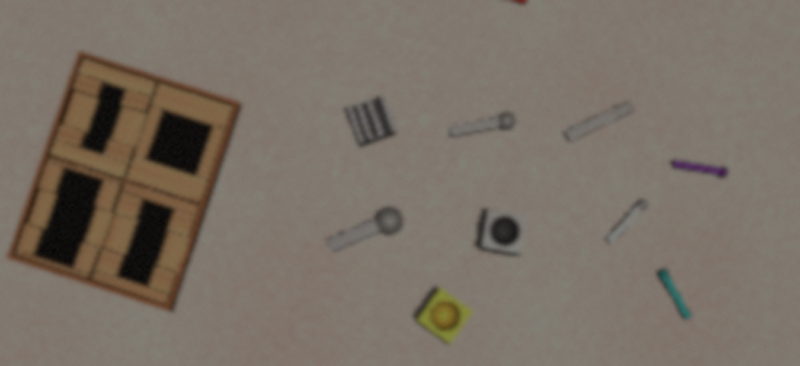

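View pics/side0.png

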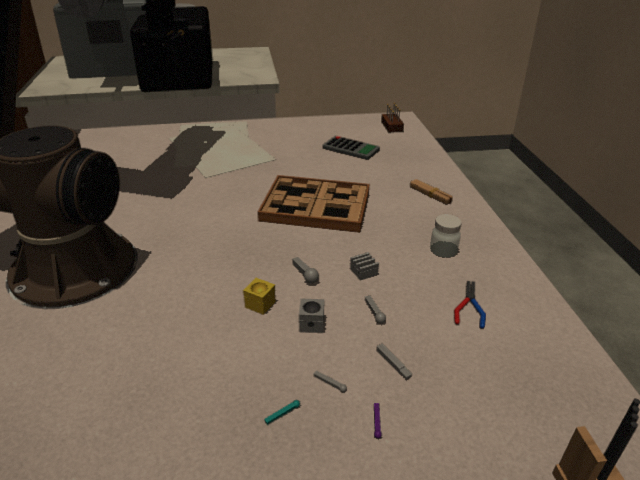

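The top crop shows the tray with the widest trough at top-px (211,245), middle (245,256), narrowest (225,201) and the pocket (259,212).

- **Block candidates:** grey with a round hollow at (400,251), yellow at (374,288), grooved swage at (342,202). The grey one with the hollow fits.
- **Small-punch candidates:** grey (454,246), purple (486,223), turquoise (474,278). The grey one fits.
- **Other punches:** large (342,250), medium (391,204). The flat punch without a ball is at (441,202) and stays.

Next I compute rough poses and look from near with the wrist camera.

```bash
cat >> h.py <<'E'
def ray(c,px,zp):
    "world points on plane z=zp for pixels px"
    K=c["camera_matrix"];px=np.asarray(px,float).reshape(-1,2)
    x=(px-[K[0,2],K[1,2]])/[K[0,0],K[1,1]];a=x.copy()
    for _ in range(8): a=x/(1+c["k1"]*(a**2).sum(1,keepdims=True))
    T=np.linalg.inv(c["world_to_cam"])
    d=np.c_[a[:,0],-a[:,1],-np.ones(len(a))]@T[:3,:3].T;o=T[:3,3]
    return o+d*((zp-o[2])/d[:,2])[:,None]
def plan(x,y,z,yaw=None):
    "tool-frame shift and turn from now to TCP target, tool down"
    s=env.state();p=s["eef_pos"];w=s["tcp_rot"][2]
    dx,dy=x-p[0],y-p[1]
    print("pos",p.round(1),"yaw",round(w,3),"rp",s["tcp_rot"][:2].round(4),"t",round(s["t"],2),"open",round(s["opening"]*95,1),
     "\n shift tool:",np.round([np.cos(w)*dx+np.sin(w)*dy,np.sin(w)*dx-np.cos(w)*dy,p[2]-z],1))
    if yaw is not None:
        t=[]
        for k in range(-3,4):
            v=yaw+k*np.pi; j6=np.arctan2(y,x)+np.pi/2-v
            t.append((abs(j6),v))
        v=min(t)[1]; print(" turn wz deg",round(-np.degrees(v-w),1),"yaw->",round(v,3),"(shift is in axes BEFORE turn)")
E
python3 - <<'E'
from h import *
c=env.read_camera("top")
for n,p,z in [("L ball tail",[(350.2,246.3),(324.4,257.2)],14),("M",[(401.5,203),(378,208)],9),("S",[(461,239),(446,254)],5),("block",[(400,251)],42),("trayC",[(235,229)],23)]:
    q=ray(c,p,z);print(n,q.round(0).tolist())
plan(480,-240,400,np.pi/2)
w=env.read_camera("wrist");print(w["world_to_cam"].round(3).tolist(),w["camera_matrix"][0],np.linalg.inv(w["world_to_cam"])[:3,3])
E
```

```text
L ball tail [[474.0, -116.0, 14.0], [449.0, -52.0, 14.0]]
M [[578.0, -247.0, 9.0], [568.0, -188.0, 9.0]]
S [[485.0, -390.0, 5.0], [449.0, -351.0, 5.0]]
block [[457.0, -234.0, 42.0]]
trayC [[524.0, 164.0, 23.0]]
pos [181.  598.2 292.3] yaw 2.848 rp [3.1415 0.    ] t 1.15 open 95.1 
 shift tool: [-529.  -715.7 -107.7]
 turn wz deg 73.2 yaw-> 1.571 (shift is in axes BEFORE turn)
[[0.29, 0.957, -0.002, -623.838], [-0.914, 0.276, -0.297, 33.696], [-0.283, 0.088, 0.955, -393.563], [0.0, 0.0, 0.0, 1.0]] [391.19344631   0.         319.29952583] [100.05847187 622.28605007 384.64158671]
```

```bash
python3 - <<'E'
from h import *
plan(510,190,350,1.93)
E
```

```text
pos [181.  598.2 292.3] yaw 2.848 rp [3.1415 0.    ] t 1.2 open 94.9 
 shift tool: [-433.1 -295.5  -57.7]
 turn wz deg 52.6 yaw-> 1.93 (shift is in axes BEFORE turn)
```

>>> jog_arm([
  [0,0,0,-43.3,-29.5,-6,95],
  [0,0,0,-43.3,-29.5,-6,95],
  [0,0,0,-43.3,-29.5,-6,95],
  [0,0,0,-43.3,-29.5,-6,95],
  [0,0,0,-43.3,-29.5,-6,95],
  [0,0,0,-43.3,-29.5,-6,95],
  [0,0,0,-43.3,-29.5,-6,95],
  [0,0,0,-43.3,-29.5,-6,95],
  [0,0,0,-43.3,-29.5,-6,95],
  [0,0,0,-43.3,-29.5,-6,95],
])

```text
t: 2.45
eef_pos: [510.9, 189.0, 352.7]
tcp_rot: [3.141, 0.0, 2.848]
ft_force: [0.1, 1.8, 0.6]
opening: 1.0
grip_force: 0.0
```

>>> jog_arm([
  [0,0,10.5,0,0,0,95],
  [0,0,10.5,0,0,0,95],
  [0,0,10.5,0,0,0,95],
  [0,0,10.5,0,0,0,95],
  [0,0,10.5,0,0,0,95],
  [0,0,0,0,0,0,95],
])

```text
t: 3.2
eef_pos: [510.0, 190.5, 352.3]
tcp_rot: [3.141, -0.0, 1.933]
ft_force: [0.6, -0.4, 0.4]
opening: 0.997
grip_force: 0.0
```

```bash
python3 - <<'E'
from h import *
plan(490,-210,350,1.2)
c=env.read_camera("wrist");save(c,"w1.png");P=cloud(c);np.savez("w1.npz",P=P,**{k:c[k] for k in c})
for t in "insert_large insert_medium insert_small insert_block".split():
    for r in env.recognise("wrist",t)[:3]:
        print(t,round(r["score"],2),np.round(r["location"]),ray(c,r["location"],11).round(0))
E
```

```text
pos [510.  190.5 352.3] yaw 1.933 rp [ 3.1415e+00 -1.0000e-04] t 3.2 open 94.7 
 shift tool: [-367.4 -160.5    2.3]
 turn wz deg 42.0 yaw-> 1.2 (shift is in axes BEFORE turn)
insert_large 0.68 [310. 155.] [[486. 226.  11.]]
insert_medium 0.62 [263. 211.] [[457. 147.  11.]]
insert_small 0.85 [390. 219.] [[596. 189.  11.]]
insert_block 0.93 [338. 271.] [[565. 109.  11.]]
```

View pics/w1.png

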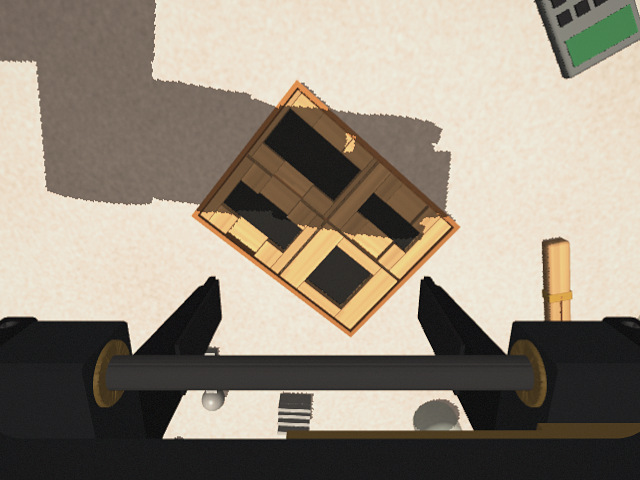

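```bash
cat > tray.py <<'E'
from h import *
d=np.load("w1.npz")
c={k:d[k] for k in d}
q=ray(c,[(297,81),(460,226),(350,336),(193,213)],26)[:,:2];print(q.round(1))
e=np.diff(np.r_[q,q[:1]],axis=0);print(np.hypot(*e.T).round(1),np.degrees(np.arctan2(e[:,1],e[:,0])).round(1))
C=q.mean(0);a=np.mean(np.unwrap(np.arctan2(e[[0,2],1],e[[0,2],0])*2)/2);print("C",C.round(1),"yaw long",round(a,3))
u=np.array([np.cos(a),np.sin(a)]);v=np.array([-u[1],u[0]])
for i in (-1,1):
    for j in (-1,1): print(i,j,(C+i*56*u+j*43*v).round(1))
# trough ends/pocket by dark mask seen from outlines
g=c["color"].max(-1);P=d["P"]
for n,px in dict(L=(312,155),M=(270,215),S=(390,218),B=(339,275)).items():
    m=(g<62).astype(np.uint8);m=cv2.morphologyEx(m,cv2.MORPH_OPEN,np.ones((3,3)))
    k,l=cv2.connectedComponents(m,connectivity=4);s=l==l[px[1],px[0]]
    yy,xx=np.where(s);w=ray(c,np.c_[xx,yy],11)[:,:2].astype(np.float32);r=cv2.minAreaRect(w)
    print(n,s.sum(),np.round(r[0],1),np.round(r[1],1),round(r[2],1),"depth z",np.nanmedian(P[s][:,2]).round(1))
E
python3 tray.py
```

```text
[[447.6 290.1]
 [668.  212.7]
 [605.9  40.1]
 [386.2 121.9]]
[233.6 183.3 234.4 179. ] [ -19.3 -109.8  159.6   70. ]
C [526.9 166.2] yaw long -0.347
-1 -1 [459.7 144.8]
-1 1 [488.9 225.7]
1 -1 [565.  106.7]
1 1 [594.2 187.6]
L 3890 [487.7 225. ] [ 45.6 100.6] 70.4 depth z 11.2
M 2194 [458.5 142.9] [35.7 88.3] 70.4 depth z 11.3
S 1454 [595.4 186.3] [28.1 72.9] 70.4 depth z 11.2
B 1884 [566.4 102.9] [54.7 54.6] 70.4 depth z 11.3
```

>>> jog_arm([
  [0,0,0,-52,-23,0,95],
  [0,0,0,-52,-23,0,95],
  [0,0,0,-52,-23,0,95],
  [0,0,0,-52,-23,0,95],
  [0,0,0,-52,-23,0,95],
  [0,0,0,-52,-23,0,95],
  [0,0,0,-52,-23,0,95],
  [0,0,10.5,0,0,0,95],
  [0,0,10.5,0,0,0,95],
  [0,0,10.5,0,0,0,95],
])

```text
t: 4.7
eef_pos: [487.7, -207.2, 352.2]
tcp_rot: [-3.142, -0.0, 1.377]
ft_force: [-0.6, -1.2, -0.1]
opening: 0.999
grip_force: 0.0
```

>>> jog_arm([
  [0,0,10.5,0,0,0,95],
  [0,0,0,0,0,0,95],
])

```text
t: 4.95
eef_pos: [487.8, -206.9, 352.2]
tcp_rot: [3.142, -0.0, 1.201]
ft_force: [0.5, -0.1, 0.3]
opening: 1.003
grip_force: 0.0
```

```bash
python3 - <<'E'
from h import *
plan(490,-210,350,1.2)
c=env.read_camera("wrist");save(c,"w2.png");P=cloud(c);np.savez("w2.npz",P=P,**{k:c[k] for k in c})
for t,z in dict(punch_large=15,punch_medium=10,punch_small=6,doming_block=42,swage_block=30,flat_punch=12).items():
    for r in env.recognise("wrist",t)[:3]:
        print(t,round(r["score"],2),np.round(r["location"]),ray(c,r["location"],z).round(0))
E
```

```text
pos [ 487.8 -206.9  352.2] yaw 1.201 rp [ 3.1416e+00 -1.0000e-04] t 4.95 open 95.3 
 shift tool: [-2.1  3.2  2.2]
 turn wz deg 0.1 yaw-> 1.2 (shift is in axes BEFORE turn)
punch_large 0.91 [261. 101.] [[466. -95.  15.]]
punch_medium 0.97 [397. 175.] [[ 575. -221.   10.]]
punch_small 0.65 [352. 316.] [[ 468. -370.    6.]]
punch_small 0.65 [415. 346.] [[ 530. -440.    6.]]
doming_block 0.71 [302. 231.] [[ 457. -234.   42.]]
doming_block 0.59 [208. 200.] [[ 378. -167.   42.]]
swage_block 0.72 [371.  64.] [[ 582. -104.   30.]]
flat_punch 0.73 [427. 267.] [[ 574. -337.   12.]]
```

View pics/w2.png

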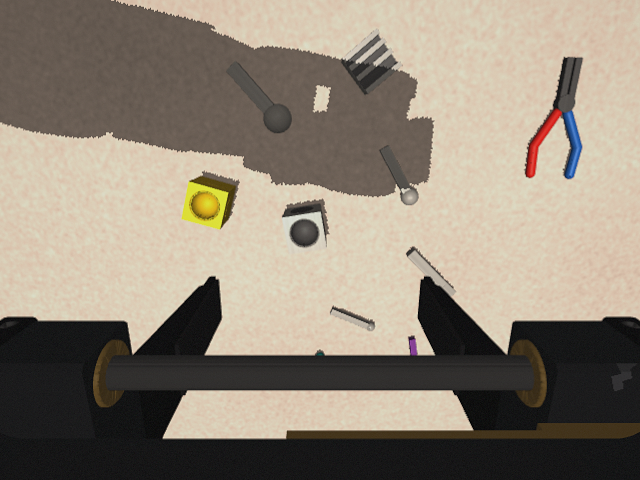

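The picture shows the large punch, tail (235,67) and ball (277,118); the medium, tail (384,149) and ball (409,196); the small grey one, tail (332,310) and ball (371,325); and the doming block with its hollow at (304,232). All are distinct from the yellow, purple and turquoise look-alikes. Next, an enlarged crop to confirm the small punch and the block and to read the pixels.

```bash
python3 - <<'E'
from h import *
d=np.load("w2.npz");c={k:d[k] for k in d}
a=c["color"][190:350,270:460,::-1].copy()
a=cv2.resize(a,(760,640),interpolation=cv2.INTER_CUBIC)[:600]
cv2.imwrite("pics/c2.png",a)
for n,b,t,z,k in [("L",(277,118),(235,67),15,27),("M",(409,196.5),(384,149),10,26),("S",(371,325),(332,310),6,24)]:
    q=ray(c,[b,t],z)[:,:2];u=q[0]-q[1];L=np.hypot(*u);u/=L
    print(n,"ball",q[0].round(1),"len",L.round(1),"origin",(q[0]-k*u).round(1),"yaw",np.arctan2(u[1],u[0]).round(3))
P=d["P"];m=(abs(P[...,2]-42)<4)&(abs(P[...,0]-457)<40)&(abs(P[...,1]+234)<40)
r=cv2.minAreaRect(P[m][:,:2].astype(np.float32));print(r,"block top")
print("hollow",ray(c,(304,232),42))
r=cv2.minAreaRect(P[m][:,:2].astype(np.float32))
plan(r[0][0],r[0][1],96,np.radians(r[2]))
E
```

```text
L ball [ 475.  -116.8] len 64.3 origin [466.5 -91.2] yaw -1.25
M ball [ 580.1 -248.7] len 60.9 origin [ 576. -223.] yaw -1.41
S ball [ 486.7 -390.4] len 53.9 origin [ 469.5 -373.7] yaw -0.774
((458.64703369140625, -236.74044799804688), (42.75540542602539, 42.12056350708008), 78.1524429321289) block top
hollow [[ 458.77111379 -236.11227825   42.        ]]
pos [ 487.8 -206.9  352.2] yaw 1.2 rp [-3.1416e+00 -1.0000e-04] t 5.3 open 95.0 
 shift tool: [-38.4 -16.4 256.2]
 turn wz deg -9.4 yaw-> 1.364 (shift is in axes BEFORE turn)
```

View pics/c2.png

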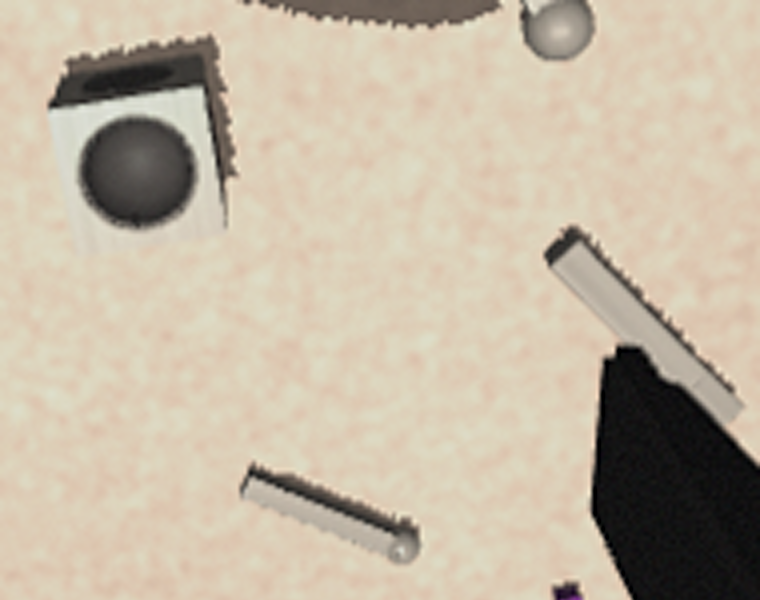

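>>> jog_arm([
  [0,0,0,-38.4,-16.4,0,95],
  [0,0,-9.4,0,0,50,95],
  [0,0,0,0,0,55,95],
  [0,0,0,0,0,55,95],
  [0,0,0,0,0,40,95],
  [0,0,0,0,0,0,95],
])

```text
t: 6.05
eef_pos: [457.9, -236.3, 150.3]
tcp_rot: [-3.137, -0.002, 1.363]
ft_force: [0.1, -0.1, 0.0]
opening: 1.0
grip_force: 0.0
```

```bash
python3 - <<'E'
from h import *
plan(458.7,-236.5,96,1.364)
E
```

```text
pos [ 457.9 -236.3  150.3] yaw 1.363 rp [-3.137e+00 -2.000e-03] t 6.05 open 95.0 
 shift tool: [-0.   0.8 54.3]
 turn wz deg -0.0 yaw-> 1.364 (shift is in axes BEFORE turn)
```

>>> jog_arm([
  [0,0,0,0,0,30,95],
  [0,0,0,0,0,24,95],
  [0,0,0,0,0,0,30],
  [0,0,0,0,0,0,30],
  [0,0,0,0,0,0,30],
  [0,0,0,0,0,0,30],
  [0,0,0,0,0,0,30],
  [0,0,0,0,0,0,30],
])

```text
t: 7.05
eef_pos: [458.7, -236.7, 98.3]
tcp_rot: [3.141, 0.0, 1.363]
ft_force: [-1.0, 1.1, 4.3]
opening: 0.442
grip_force: 30.0
```

>>> jog_arm([
  [0,0,0,0,0,-25,30],
  [0,0,0,0,0,-50,30],
  [0,0,0,0,0,-25,30],
  [0,0,0,0,0,0,30],
])

```text
t: 7.55
eef_pos: [458.8, -236.8, 199.2]
tcp_rot: [3.139, 0.001, 1.363]
ft_force: [0.0, -0.5, -4.4]
opening: 0.44
grip_force: 30.0
```

```bash
python3 - <<'E'
from h import *
print(env.state()["grip_force"]);plan(565.5,105.5,200,1.229)
E
```

```text
29.99981179833412
pos [ 458.8 -236.8  199.2] yaw 1.363 rp [3.1393e+00 9.0000e-04] t 7.55 open 41.8 
 shift tool: [357.   33.7  -0.8]
 turn wz deg 7.7 yaw-> 1.229 (shift is in axes BEFORE turn)
```

>>> jog_arm([
  [0,0,0,25,2.4,0,30],
  [0,0,0,48,4.5,0,30],
  [0,0,0,50,4.7,0,30],
  [0,0,0,50,4.7,0,30],
  [0,0,0,50,4.7,0,30],
  [0,0,0,50,4.7,0,30],
  [0,0,0,50,4.7,0,30],
  [0,0,0,34,3.3,0,30],
  [0,0,7.7,0,0,20,30],
  [0,0,0,0,0,0,30],
])

```text
t: 8.8
eef_pos: [564.2, 105.9, 175.3]
tcp_rot: [-3.137, 0.002, 1.23]
ft_force: [0.2, -0.1, -4.7]
opening: 0.443
grip_force: 30.0
```

```bash
python3 - <<'E'
from h import *
plan(565.5,105.5,110,1.229)
c=env.read_camera("wrist");save(c,"w3.png")
E
```

```text
pos [564.2 105.9 175.3] yaw 1.23 rp [-3.1365e+00  2.2000e-03] t 8.8 open 42.1 
 shift tool: [ 0.1  1.4 65.3]
 turn wz deg 0.0 yaw-> 1.229 (shift is in axes BEFORE turn)
```

View pics/w3.png

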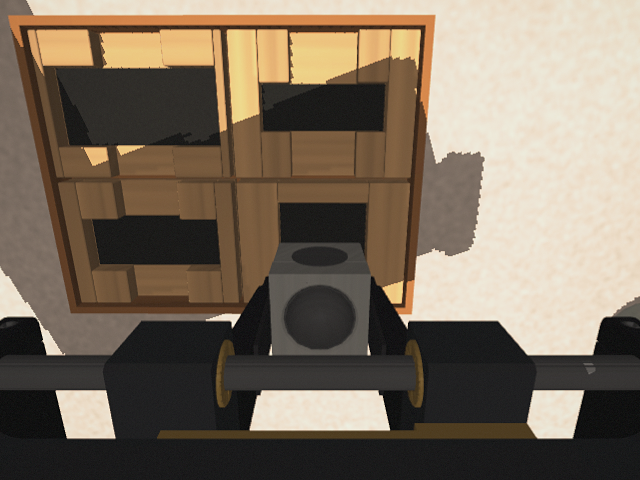

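```bash
python3 - <<'E'
from h import *
c=env.read_camera("wrist");a=-0.342+np.pi/2;u=np.array([np.cos(a),np.sin(a)])
q=ray(c,[(280,203),(367,203)],23)[:,:2];print(q,np.hypot(*(q[1]-q[0])))
print("pocket centre",q.mean(0)-29*u)
q=ray(c,[(11,16),(435,16),(410,312),(71,312)],26)[:,:2];print(q,q.mean(0),"yaw",np.arctan2(*(q[1]-q[0])[::-1]))
E
```

```text
[[549.90667611 141.31303726]
 [602.52698961 122.73609242]] 55.80322815654986
pocket centre [566.49104679 104.70407646]
[[447.95414284 290.46434974]
 [669.42225668 211.76786047]
 [607.42016992  39.99852245]
 [385.34643269 118.08045282]] [527.53575053 165.07779637] yaw -0.34142415308988444
```

>>> jog_arm([
  [0,0,0,0,2,30,30],
  [0,0,0,0,0,22,30],
  [0,0,0,0,0,7,30],
  [0,0,0,0,0,3,30],
  [0,0,0,0,0,0,30],
])

```text
t: 9.52
eef_pos: [567.5, 104.8, 116.9]
tcp_rot: [3.141, -0.0, 1.228]
ft_force: [-0.2, -0.1, -4.2]
opening: 0.442
grip_force: 30.0
```

>>> jog_arm([
  [0,0,0,0,-1,3,30],
  [0,0,0,0,0,2,30],
  [0,0,0,0,0,1,30],
  [0,0,0,0,0,0,30],
])

```text
t: 10.02
eef_pos: [566.3, 105.3, 110.2]
tcp_rot: [-3.142, -0.0, 1.228]
ft_force: [-0.6, 0.3, -5.2]
opening: 0.439
grip_force: 30.0
```

>>> jog_arm([
  [0,0,0,0,0,1,30],
  [0,0,0,0,0,0.7,30],
  [0,0,0,0,0,0,30],
])

```text
t: 10.4
eef_pos: [566.4, 105.3, 109.3]
tcp_rot: [3.141, -0.0, 1.228]
ft_force: [-2.6, -0.6, 6.0]
opening: 0.44
grip_force: 30.0
```

Contact is felt, since the force flipped to +6 N. Releasing and rising.

>>> jog_arm([
  [0,0,0,0,0,0,60],
  [0,0,0,0,0,0,60],
  [0,0,0,0,0,0,60],
  [0,0,0,0,0,-20,60],
  [0,0,0,0,0,-50,60],
  [0,0,0,0,0,-50,95],
  [0,0,0,0,0,0,95],
])

```text
t: 11.28
eef_pos: [567.3, 105.4, 232.0]
tcp_rot: [3.136, -0.003, 1.228]
ft_force: [0.1, 0.0, -0.5]
opening: 0.79
grip_force: 0.0
```

```bash
python3 - <<'E'
from h import *
plan(466.5,-91.2,240,-1.25)
E
```

```text
pos [567.3 105.4 232. ] yaw 1.228 rp [ 3.1356e+00 -2.7000e-03] t 11.28 open 75.0 
 shift tool: [-219.   -28.9   -8. ]
 turn wz deg -38.0 yaw-> 1.892 (shift is in axes BEFORE turn)
```

```bash
python3 - <<'E'
from h import *
plan(492,-167,232,1.892)
E
```

```text
pos [567.3 105.4 232. ] yaw 1.228 rp [ 3.1356e+00 -2.7000e-03] t 11.28 open 75.0 
 shift tool: [-281.8   20.6    0. ]
 turn wz deg -38.0 yaw-> 1.892 (shift is in axes BEFORE turn)
```

>>> jog_arm([
  [0,0,0,-47,3.4,0,95],
  [0,0,0,-47,3.4,0,95],
  [0,0,0,-47,3.4,0,95],
  [0,0,0,-47,3.4,0,95],
  [0,0,0,-47,3.4,0,95],
  [0,0,0,-47,3.4,0,95],
  [0,0,-9.5,0,0,0,95],
  [0,0,-9.5,0,0,0,95],
  [0,0,-9.5,0,0,0,95],
  [0,0,-9.5,0,0,0,95],
])

```text
t: 12.52
eef_pos: [490.5, -167.1, 227.4]
tcp_rot: [-3.141, -0.001, 1.897]
ft_force: [0.4, 0.6, -0.1]
opening: 1.005
grip_force: 0.0
```

>>> jog_arm([
  [0,0,0,0,0,0,95],
])

```text
t: 12.65
eef_pos: [490.5, -167.1, 227.6]
tcp_rot: [-3.141, -0.001, 1.89]
ft_force: [0.6, 0.2, -0.4]
opening: 0.998
grip_force: 0.0
```

```bash
cat >> h.py <<'E'
def punch(c,guess,dep=3):
    "principal axis of points standing above the bench near the guess"
    P=cloud(c);m=(P[...,2]>dep)&(P[...,2]<40)&(np.hypot(P[...,0]-guess[0],P[...,1]-guess[1])<60)
    k,l,st,ce=cv2.connectedComponentsWithStats(m.astype(np.uint8));i=1+np.argmax(st[1:,4])
    q=P[l==i];r=cv2.minAreaRect(q[:,:2].astype(np.float32))
    print(st[i],np.round(r[0],1),np.round(r[1],1),"long axis yaw",round(np.radians(r[2] if r[1][0]>r[1][1] else r[2]+90),3),"ztop",np.percentile(q[:,2],98).round(1))
E
python3 - <<'E'
from h import *
plan(466.5,-91.2,84,1.892)
c=env.read_camera("wrist");save(c,"w4.png");punch(c,(466,-91))
print(env.recognise("wrist","punch_large")[:2])
E
```

```text
pos [ 490.5 -167.1  227.6] yaw 1.89 rp [-3.1407e+00 -1.0000e-03] t 12.65 open 94.8 
 shift tool: [ 79.6   1.  143.6]
 turn wz deg -0.1 yaw-> 1.892 (shift is in axes BEFORE turn)
[ 303   59   39  118 2702] [466.7 -90.8] [29.1 84.1] long axis yaw 1.881 ztop 29.7
[]
```

View pics/w4.png

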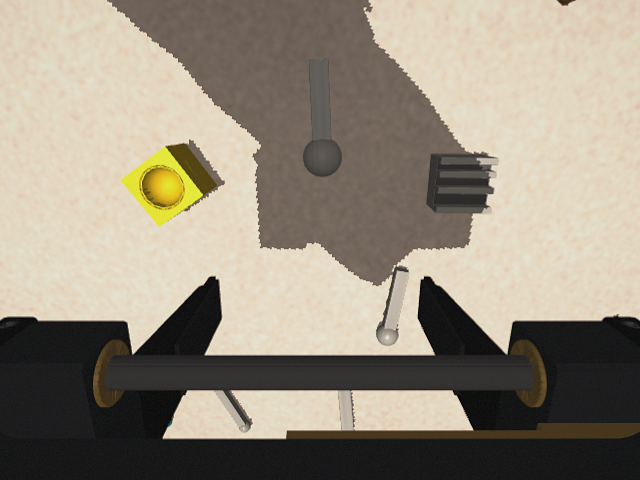

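>>> jog_arm([
  [0,0,0,40,0.5,0,60],
  [0,0,0.5,39.5,1,0,60],
  [0,0,0,0,0,50,60],
  [0,0,0,0,0,45,60],
  [0,0,0,0,0,30,60],
  [0,0,0,0,0,12,60],
  [0,0,0,0,0,4,60],
  [0,0,0,0,0,0,60],
])

```text
t: 13.75
eef_pos: [467.4, -91.4, 88.1]
tcp_rot: [3.141, 0.0, 1.882]
ft_force: [0.3, -1.0, 0.5]
opening: 0.631
grip_force: 0.0
```

```bash
python3 - <<'E'
from h import *
plan(466.7,-90.8,82,1.881)
E
```

```text
pos [467.4 -91.4  88.1] yaw 1.882 rp [3.1408e+00 5.0000e-04] t 13.75 open 59.9 
 shift tool: [ 0.8 -0.5  6.1]
 turn wz deg 0.1 yaw-> 1.881 (shift is in axes BEFORE turn)
```

>>> jog_arm([
  [0,0,0,1,0,4,60],
  [0,0,0,0,0,0,10],
  [0,0,0,0,0,0,5],
  [0,0,0,0,0,0,5],
  [0,0,0,0,0,0,5],
  [0,0,0,0,0,0,5],
  [0,0,0,0,0,0,5],
])

```text
t: 14.62
eef_pos: [466.8, -90.3, 83.5]
tcp_rot: [3.141, -0.0, 1.883]
ft_force: [0.3, -0.4, 0.4]
opening: 0.147
grip_force: 29.8
```

>>> jog_arm([
  [0,0,0,0,0,-20,5],
  [0,0,0,0,0,-45,5],
  [0,0,0,0,0,-35,5],
  [0,0,0,0,0,0,5],
])

```text
t: 15.12
eef_pos: [467.4, -90.4, 185.3]
tcp_rot: [3.138, 0.002, 1.883]
ft_force: [0.1, -0.7, -1.2]
opening: 0.141
grip_force: 29.8
```

```bash
python3 - <<'E'
from h import *
print(env.state()["grip_force"]);plan(488.9,224.9,180,2.80)
E
```

```text
29.804069101810455
pos [467.4 -90.4 185.3] yaw 1.883 rp [3.1382e+00 2.4000e-03] t 15.12 open 13.4 
 shift tool: [293.5 117.3   5.3]
 turn wz deg -52.6 yaw-> 2.8 (shift is in axes BEFORE turn)
```

>>> jog_arm([
  [0,0,0,25,10,0,5],
  [0,0,0,48,19.2,0,5],
  [0,0,0,50,20,0,5],
  [0,0,0,50,20,0,5],
  [0,0,0,50,20,0,5],
  [0,0,0,45,18,0,5],
  [0,0,0,25.5,10.1,0,5],
  [0,0,-9,0,0,0,5],
  [0,0,-9,0,0,0,5],
  [0,0,-9,0,0,0,5],
])

```text
t: 16.38
eef_pos: [487.9, 225.0, 181.7]
tcp_rot: [-3.139, -0.001, 2.359]
ft_force: [0.2, -0.8, -1.4]
opening: 0.147
grip_force: 29.8
```

>>> jog_arm([
  [0,0,-9,0,0,0,5],
  [0,0,-9,0,0,0,5],
  [0,0,-7.6,0,0,0,5],
  [0,0,0,0,0,0,5],
  [0,0,0,0,0,0,5],
])

```text
t: 17.0
eef_pos: [488.2, 224.9, 182.7]
tcp_rot: [-3.141, -0.001, 2.798]
ft_force: [0.2, 0.0, -1.7]
opening: 0.144
grip_force: 29.8
```

```bash
python3 - <<'E'
from h import *
print(env.state()["grip_force"],env.state()["ft_force"]);plan(488.9,224.9,94.5,2.80)
c=env.read_camera("wrist");save(c,"w5.png")
E
```

```text
29.804046750068665 [ 0.24160316  0.04558533 -1.71669778]
pos [488.2 224.9 182.7] yaw 2.798 rp [-3.1409e+00 -1.0000e-03] t 17.0 open 13.7 
 shift tool: [-0.6  0.2 88.2]
 turn wz deg -0.1 yaw-> 2.8 (shift is in axes BEFORE turn)
```

View pics/w5.png

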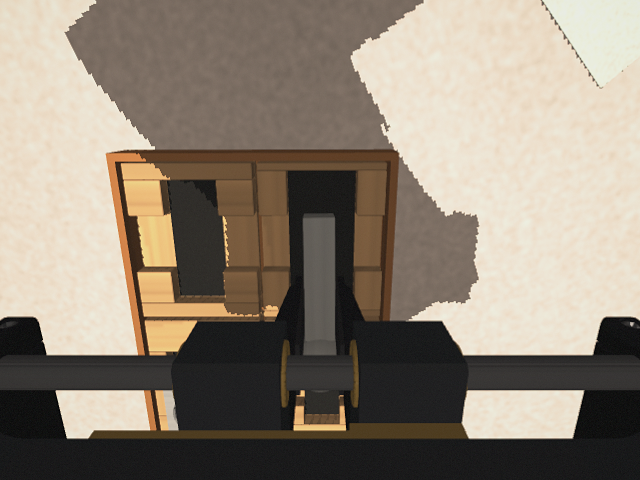

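The punch's tail (318,215) is lined up with the trough (columns 288–355), so I descend.

>>> jog_arm([
  [0,0,0,0,0,25,5],
  [0,0,0,0,0,35,5],
  [0,0,0,0,0,14,5],
  [0,0,0,0,0,7,5],
  [0,0,0,0,0,3,5],
  [0,0,0,0,0,0,5],
])

```text
t: 17.8
eef_pos: [488.7, 225.1, 100.1]
tcp_rot: [3.141, 0.001, 2.801]
ft_force: [0.0, -0.1, -1.4]
opening: 0.144
grip_force: 29.8
```

>>> jog_arm([
  [0,0,0,0,0,2,5],
  [0,0,0,0,0,1.5,5],
  [0,0,0,0,0,1,5],
  [0,0,0,0,0,0,5],
  [0,0,0,0,0,0,5],
])

```text
t: 18.42
eef_pos: [488.5, 225.0, 95.0]
tcp_rot: [3.142, -0.0, 2.801]
ft_force: [0.1, -0.5, -2.6]
opening: 0.145
grip_force: 29.8
```

>>> jog_arm([
  [0,0,0,0,0,0.7,5],
  [0,0,0,0,0,0.5,5],
  [0,0,0,0,0,0,5],
])

```text
t: 18.8
eef_pos: [488.5, 225.0, 94.4]
tcp_rot: [3.141, 0.0, 2.801]
ft_force: [-2.0, -1.0, 7.0]
opening: 0.145
grip_force: 29.8
```

Contact. Releasing to 40 mm opening, then rising.

>>> jog_arm([
  [0,0,0,0,0,0,36],
  [0,0,0,0,0,0,36],
  [0,0,0,0,0,0,36],
  [0,0,0,0,0,-15,36],
  [0,0,0,0,0,-50,36],
  [0,0,0,0,0,-55,60],
  [0,0,0,0,0,0,60],
])

```text
t: 19.68
eef_pos: [489.4, 225.4, 218.3]
tcp_rot: [3.137, 0.006, 2.801]
ft_force: [-0.3, -0.3, -0.6]
opening: 0.533
grip_force: 0.0
```

```bash
python3 - <<'E'
from h import *
c=env.read_camera("top");P=cloud(c)
# medium: view spot 85 mm behind along tool x (yaw 1.73)
y=1.73;plan(576-85*np.cos(y),-223-85*np.sin(y),220,y)
E
```

```text
pos [488.7 225.2 216.1] yaw 2.801 rp [3.139  0.0034] t 19.73 open 54.8 
 shift tool: [-272.8 -467.8   -3.9]
 turn wz deg 61.4 yaw-> 1.73 (shift is in axes BEFORE turn)
```

>>> jog_arm([
  [0,0,0,-27.3,-46.8,0,60],
  [0,0,0,-27.3,-46.8,0,60],
  [0,0,0,-27.3,-46.8,0,60],
  [0,0,0,-27.3,-46.8,0,60],
  [0,0,0,-27.3,-46.8,0,60],
  [0,0,0,-27.3,-46.8,0,60],
  [0,0,0,-27.3,-46.8,0,60],
  [0,0,0,-27.3,-46.8,0,60],
  [0,0,0,-27.3,-46.8,0,60],
  [0,0,0,-27.3,-46.8,0,60],
])

```text
t: 20.98
eef_pos: [589.0, -308.9, 212.4]
tcp_rot: [3.141, -0.002, 2.801]
ft_force: [0.6, -0.4, -0.6]
opening: 0.633
grip_force: 0.0
```

>>> jog_arm([
  [0,0,10.2,0,0,0,60],
  [0,0,10.2,0,0,0,60],
  [0,0,10.2,0,0,0,60],
  [0,0,10.2,0,0,0,60],
  [0,0,10.2,0,0,0,60],
  [0,0,10.2,0,0,0,60],
  [0,0,0,0,0,0,60],
  [0,0,0,0,0,0,60],
])

```text
t: 21.98
eef_pos: [589.1, -307.2, 213.1]
tcp_rot: [-3.141, -0.001, 1.736]
ft_force: [-0.3, 0.1, 0.3]
opening: 0.63
grip_force: 0.0
```

```bash
python3 - <<'E'
from h import *
c=env.read_camera("wrist");save(c,"w6.png");punch(c,(576,-223));punch(c,(576,-223),5)
plan(576,-223,82,1.73)
print(env.recognise("wrist","punch_medium")[:2])
E
```

```text
[ 309   56   27  106 1806] [ 576.5 -221.6] [19.2 72. ] long axis yaw 1.717 ztop 19.7
[ 309   56   27  106 1806] [ 576.5 -221.6] [19.2 72. ] long axis yaw 1.717 ztop 19.7
pos [ 589.1 -307.2  213.2] yaw 1.736 rp [-3.141e+00 -7.000e-04] t 22.02 open 59.8 
 shift tool: [ 85.3   0.9 131.2]
 turn wz deg 0.3 yaw-> 1.73 (shift is in axes BEFORE turn)
[{'location': [319.6, 112.1], 'score': 0.81}]
```

View pics/w6.png

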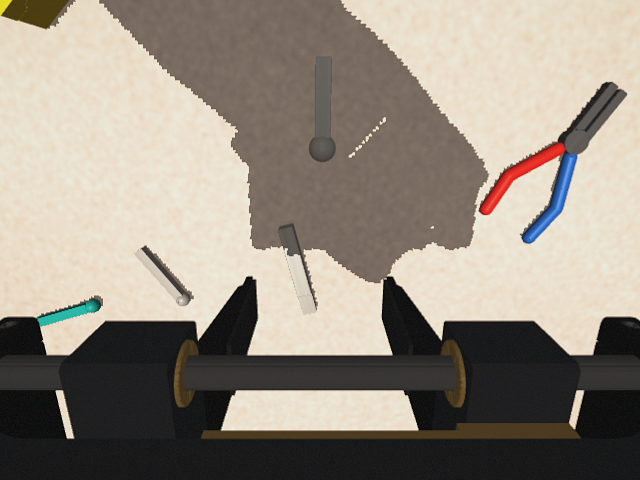

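>>> jog_arm([
  [0,0,0,43,0.8,0,60],
  [0,0,0,43.5,0.8,0,60],
  [0,0,1.1,0,0,45,60],
  [0,0,0,0,0,45,60],
  [0,0,0,0,0,25,60],
  [0,0,0,0,0,10,60],
  [0,0,0,0,0,4,60],
  [0,0,0,0,0,0,60],
  [0,0,0,0,0,0,60],
])

```text
t: 23.2
eef_pos: [577.2, -221.8, 85.8]
tcp_rot: [3.14, 0.001, 1.713]
ft_force: [0.4, 0.8, 0.4]
opening: 0.633
grip_force: 0.0
```

```bash
python3 - <<'E'
from h import *
plan(576.5,-221.6,80.5,1.717)
E
```

```text
pos [ 577.2 -221.8   85.8] yaw 1.713 rp [3.1403e+00 8.0000e-04] t 23.2 open 60.1 
 shift tool: [ 0.3 -0.7  5.3]
 turn wz deg -0.2 yaw-> 1.717 (shift is in axes BEFORE turn)
```

>>> jog_arm([
  [0,0,0,0,0,3,60],
  [0,0,0,0,0,1,10],
  [0,0,0,0,0,0,2],
  [0,0,0,0,0,0,2],
  [0,0,0,0,0,0,2],
  [0,0,0,0,0,0,2],
  [0,0,0,0,0,0,2],
])

```text
t: 24.08
eef_pos: [576.9, -221.7, 80.8]
tcp_rot: [3.142, -0.0, 1.713]
ft_force: [-0.1, 0.8, 0.3]
opening: 0.116
grip_force: 30.0
```

>>> jog_arm([
  [0,0,0,0,0,-20,2],
  [0,0,0,0,0,-45,2],
  [0,0,0,0,0,-35,2],
  [0,0,0,0,0,0,2],
  [0,0,0,0,0,0,2],
])

```text
t: 24.7
eef_pos: [576.6, -221.5, 181.0]
tcp_rot: [-3.142, -0.0, 1.713]
ft_force: [0.1, 0.4, -0.4]
opening: 0.109
grip_force: 30.0
```

```bash
python3 - <<'E'
from h import *
print(env.state()["grip_force"],env.state()["ft_force"]);plan(460.1,143.9,180,2.80)
E
```

```text
29.994844794273376 [ 0.14489517  0.42845805 -0.39190998]
pos [ 576.6 -221.5  181. ] yaw 1.713 rp [-3.1416e+00 -1.0000e-04] t 24.7 open 10.3 
 shift tool: [378.3 -63.4   1. ]
 turn wz deg -62.3 yaw-> 2.8 (shift is in axes BEFORE turn)
```

>>> jog_arm([
  [0,0,0,25,-4.2,0,2],
  [0,0,0,45,-7.5,0,2],
  [0,0,0,50,-8.4,0,2],
  [0,0,0,50,-8.4,0,2],
  [0,0,0,50,-8.4,0,2],
  [0,0,0,50,-8.4,0,2],
  [0,0,0,50,-8.4,0,2],
  [0,0,0,38,-6.4,0,2],
  [0,0,0,20.3,-3.3,0,2],
  [0,0,-8,0,0,0,2],
])

```text
t: 25.95
eef_pos: [459.4, 145.0, 180.0]
tcp_rot: [-3.14, -0.0, 1.858]
ft_force: [-0.3, 0.6, -1.0]
opening: 0.114
grip_force: 30.0
```

>>> jog_arm([
  [0,0,-9,0,0,0,2],
  [0,0,-9,0,0,0,2],
  [0,0,-9,0,0,0,2],
  [0,0,-9,0,0,0,2],
  [0,0,-9,0,0,0,2],
  [0,0,-9.3,0,0,0,2],
  [0,0,0,0,0,0,2],
  [0,0,0,0,0,0,2],
])

```text
t: 26.95
eef_pos: [460.2, 143.7, 180.4]
tcp_rot: [-3.141, -0.001, 2.797]
ft_force: [0.1, 0.5, -2.6]
opening: 0.113
grip_force: 30.0
```

```bash
python3 - <<'E'
from h import *
print(env.state()["grip_force"],env.state()["ft_force"]);plan(460.1,143.9,91.8,2.80)
c=env.read_camera("wrist");save(c,"w7.png")
E
```

```text
29.99480903148651 [ 0.07283217  0.46414832 -2.59217183]
pos [460.2 143.7 180.4] yaw 2.797 rp [-3.1412e+00 -8.0000e-04] t 26.95 open 10.8 
 shift tool: [ 0.2  0.1 88.6]
 turn wz deg -0.2 yaw-> 2.8 (shift is in axes BEFORE turn)
```

View pics/w7.png

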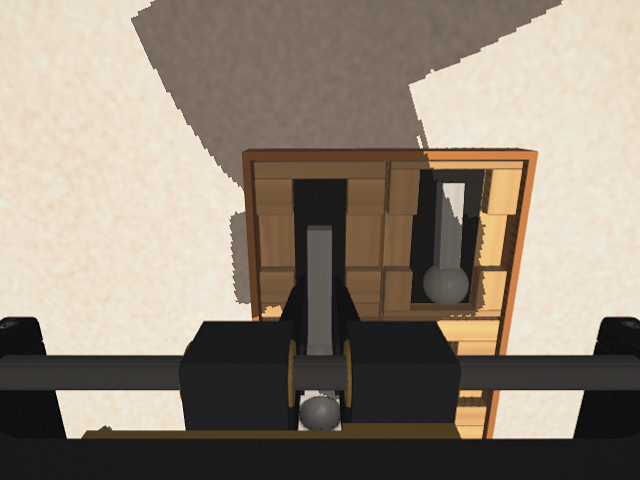

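The large punch (445,283) lies in the widest trough. The medium (318,230) is centred over its own trough (294–347).

>>> jog_arm([
  [0,0,0,0,0,25,2],
  [0,0,0,0,0,35,2],
  [0,0,0,0,0,15,2],
  [0,0,0,0,0,7,2],
  [0,0,0,0,0,3,2],
  [0,0,0,0,0,1,2],
  [0,0,0,0,0,0,2],
  [0,0,0,0,0,0,2],
])

```text
t: 28.0
eef_pos: [460.5, 143.8, 95.2]
tcp_rot: [3.141, 0.001, 2.801]
ft_force: [0.3, 0.2, -0.9]
opening: 0.114
grip_force: 30.0
```

>>> jog_arm([
  [0,0,0,0,0,1,2],
  [0,0,0,0,0,1,2],
  [0,0,0,0,0,0.7,2],
  [0,0,0,0,0,0,2],
  [0,0,0,0,0,0,2],
])

```text
t: 28.62
eef_pos: [460.4, 143.8, 92.1]
tcp_rot: [3.142, -0.0, 2.801]
ft_force: [-0.0, 0.5, -0.3]
opening: 0.115
grip_force: 30.0
```

>>> jog_arm([
  [0,0,0,0,0,0.5,2],
  [0,0,0,0,0,0.4,2],
  [0,0,0,0,0,0,2],
])

```text
t: 29.0
eef_pos: [460.4, 143.8, 91.6]
tcp_rot: [3.141, 0.0, 2.801]
ft_force: [-1.5, -0.1, 6.5]
opening: 0.111
grip_force: 30.0
```

>>> jog_arm([
  [0,0,0,0,0,0,32],
  [0,0,0,0,0,0,32],
  [0,0,0,0,0,0,32],
  [0,0,0,0,0,-15,32],
  [0,0,0,0,0,-50,32],
  [0,0,0,0,0,-55,50],
  [0,0,0,0,0,0,50],
])

```text
t: 29.88
eef_pos: [461.3, 144.0, 215.5]
tcp_rot: [3.138, 0.007, 2.801]
ft_force: [0.9, -0.1, -0.6]
opening: 0.486
grip_force: 0.0
```

```bash
python3 - <<'E'
from h import *
y=-0.774
# approach so tool +x points back toward the tail or ball; view spot 85 mm behind
for yy in (y,y+np.pi):
    plan(469.5-85*np.cos(yy),-373.7-85*np.sin(yy),210,yy)
E
```

```text
pos [461.3 144.  215.5] yaw 2.801 rp [3.1379 0.0065] t 29.88 open 46.2 
 shift tool: [-103.6 -449.5    5.5]
 turn wz deg 24.8 yaw-> 2.368 (shift is in axes BEFORE turn)
pos [461.3 144.  215.5] yaw 2.801 rp [3.1379 0.0065] t 29.88 open 46.2 
 shift tool: [-257.9 -520.9    5.5]
 turn wz deg 24.8 yaw-> 2.368 (shift is in axes BEFORE turn)
```

>>> jog_arm([
  [0,0,0,-25.8,-52.1,0,50],
  [0,0,0,-25.8,-52.1,0,50],
  [0,0,0,-25.8,-52.1,0,50],
  [0,0,0,-25.8,-52.1,0,50],
  [0,0,0,-25.8,-52.1,0,50],
  [0,0,0,-25.8,-52.1,0,50],
  [0,0,0,-25.8,-52.1,0,50],
  [0,0,0,-25.8,-52.1,0,50],
  [0,0,0,-25.8,-52.1,0,50],
  [0,0,0,-25.8,-52.1,0,50],
])

```text
t: 31.12
eef_pos: [529.0, -435.2, 210.8]
tcp_rot: [3.141, -0.001, 2.8]
ft_force: [1.3, 0.5, 1.1]
opening: 0.525
grip_force: 0.0
```

>>> jog_arm([
  [0,0,8.3,0,0,0,50],
  [0,0,8.3,0,0,0,50],
  [0,0,8.2,0,0,0,50],
  [0,0,0,0,0,0,50],
  [0,0,0,0,0,0,50],
])

```text
t: 31.75
eef_pos: [529.2, -433.4, 211.0]
tcp_rot: [3.142, -0.001, 2.371]
ft_force: [0.1, -1.1, -0.3]
opening: 0.526
grip_force: 0.0
```

```bash
python3 - <<'E'
from h import *
c=env.read_camera("wrist");save(c,"w8.png");punch(c,(469.5,-373.7),4)
plan(469.5,-373.7,80,2.368)
print(env.recognise("wrist","punch_small")[:3])
E
```

```text
[313  67  16  87 991] [ 467.2 -373.5] [11.1 59. ] long axis yaw 2.38 ztop 11.7
pos [ 529.3 -433.4  211.1] yaw 2.37 rp [ 3.1415e+00 -4.0000e-04] t 31.8 open 50.1 
 shift tool: [ 84.5   1.1 131.1]
 turn wz deg 0.1 yaw-> 2.368 (shift is in axes BEFORE turn)
[{'location': [198.5, 78.1], 'score': 0.78}, {'location': [320.9, 110.5], 'score': 0.59}, {'location': [296.8, 240.0], 'score': 0.57}]
```

View pics/w8.png

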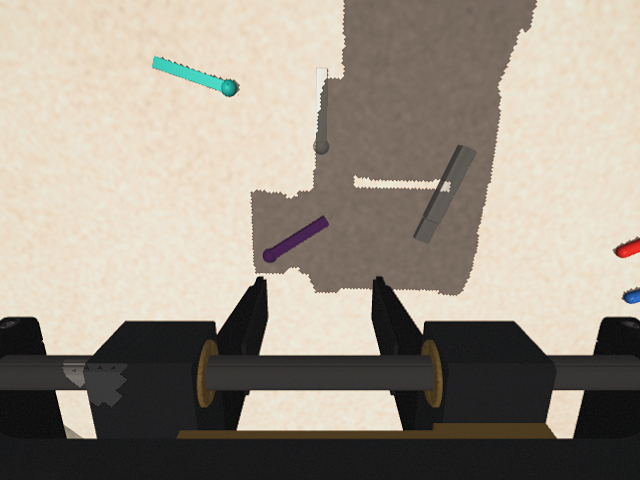

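>>> jog_arm([
  [0,0,0,43,0,0,50],
  [0,0,0,43.3,0,0,50],
  [0,0,-0.6,0,0,45,50],
  [0,0,0,0,0,45,50],
  [0,0,0,0,0,25,50],
  [0,0,0,0,0,10,50],
  [0,0,0,0,0,2,50],
  [0,0,0,0,0,0,50],
  [0,0,0,0,0,0,50],
])

```text
t: 32.98
eef_pos: [467.9, -373.4, 85.2]
tcp_rot: [3.142, 0.001, 2.378]
ft_force: [0.3, -0.3, 0.1]
opening: 0.524
grip_force: 0.0
```

```bash
python3 - <<'E'
from h import *
plan(467.2,-373.5,79.8,2.38)
E
```

```text
pos [ 467.9 -373.4   85.2] yaw 2.378 rp [3.1415e+00 1.5000e-03] t 32.98 open 49.8 
 shift tool: [ 0.4 -0.5  5.4]
 turn wz deg -0.1 yaw-> 2.38 (shift is in axes BEFORE turn)
```

>>> jog_arm([
  [0,0,0,0,0,3,50],
  [0,0,0,0,0,1.3,10],
  [0,0,0,0,0,0,0],
  [0,0,0,0,0,0,0],
  [0,0,0,0,0,0,0],
  [0,0,0,0,0,0,0],
  [0,0,0,0,0,0,0],
])

```text
t: 33.85
eef_pos: [467.6, -373.2, 79.9]
tcp_rot: [3.141, -0.0, 2.378]
ft_force: [0.7, 0.1, -0.5]
opening: 0.08
grip_force: 30.0
```

>>> jog_arm([
  [0,0,0,0,0,-20,0],
  [0,0,0,0,0,-45,0],
  [0,0,0,0,0,-35,0],
  [0,0,0,0,0,0,0],
  [0,0,0,0,0,0,0],
])

```text
t: 34.48
eef_pos: [467.4, -373.0, 179.2]
tcp_rot: [3.141, -0.001, 2.378]
ft_force: [1.3, 0.5, -0.9]
opening: 0.082
grip_force: 30.0
```

```bash
python3 - <<'E'
from h import *
print(env.state()["grip_force"],env.state()["ft_force"]);plan(594.5,187.3,180,2.80)
E
```

```text
29.995342791080475 [ 1.31739652  0.50369515 -0.93193391]
pos [ 467.4 -373.   179.2] yaw 2.378 rp [ 3.1415e+00 -8.0000e-04] t 34.48 open 7.8 
 shift tool: [295.5 492.7  -0.8]
 turn wz deg -24.2 yaw-> 2.8 (shift is in axes BEFORE turn)
```

>>> jog_arm([
  [0,0,0,14,23.3,0,0],
  [0,0,0,25.7,42.9,0,0],
  [0,0,0,25.7,42.9,0,0],
  [0,0,0,25.7,42.9,0,0],
  [0,0,0,25.7,42.9,0,0],
  [0,0,0,25.7,42.9,0,0],
  [0,0,0,25.7,42.9,0,0],
  [0,0,0,25.7,42.9,0,0],
  [0,0,0,25.7,42.9,0,0],
  [0,0,0,25.7,42.9,0,0],
])

```text
t: 35.72
eef_pos: [573.2, 93.8, 178.5]
tcp_rot: [-3.14, -0.002, 2.378]
ft_force: [1.2, -1.4, -0.7]
opening: 0.082
grip_force: 30.0
```

>>> jog_arm([
  [0,0,0,25.7,42.9,0,0],
  [0,0,0,16,26.6,0,0],
  [0,0,0,8.5,14,0,0],
  [0,0,-8.1,0,0,0,0],
  [0,0,-8.1,0,0,0,0],
  [0,0,-8,0,0,0,0],
  [0,0,0,0,0,0,0],
  [0,0,0,0,0,0,0],
])

```text
t: 36.72
eef_pos: [594.8, 186.8, 179.5]
tcp_rot: [-3.141, -0.001, 2.797]
ft_force: [0.2, 0.8, -0.2]
opening: 0.081
grip_force: 30.0
```

```bash
python3 - <<'E'
from h import *
print(env.state()["grip_force"],env.state()["ft_force"]);plan(594.5,187.3,90.9,2.80)
c=env.read_camera("wrist");save(c,"w9.png")
E
```

```text
29.995271265506744 [ 0.1920588   0.79787764 -0.223379  ]
pos [594.8 186.8 179.5] yaw 2.797 rp [-3.1413e+00 -6.0000e-04] t 36.73 open 7.7 
 shift tool: [ 0.4  0.4 88.6]
 turn wz deg -0.2 yaw-> 2.8 (shift is in axes BEFORE turn)
```

View pics/w9.png

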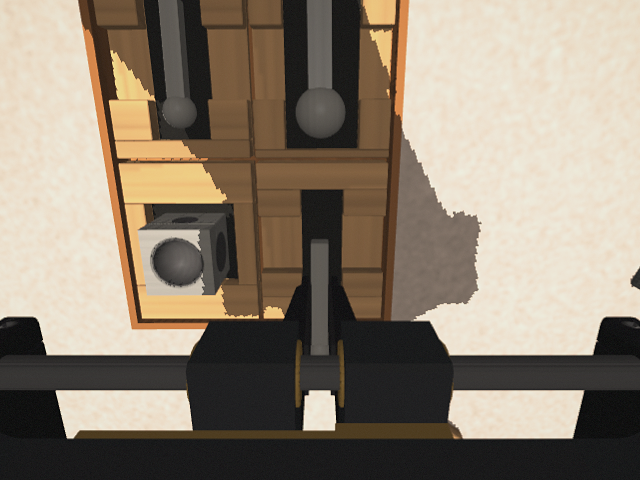

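The block (178,262) sits in its pocket hollow up, and both larger punches are in place. The small punch is centred over its trough (302–342).

>>> jog_arm([
  [0,0,0,0,0,25,0],
  [0,0,0,0,0,35,0],
  [0,0,0,0,0,15,0],
  [0,0,0,0,0,7,0],
  [0,0,0,0,0,3,0],
  [0,0,0,0,0,1,0],
  [0,0,0,0,0,0,0],
  [0,0,0,0,0,0,0],
])

```text
t: 37.78
eef_pos: [595.0, 187.3, 94.4]
tcp_rot: [3.141, 0.001, 2.801]
ft_force: [0.1, 0.3, -0.4]
opening: 0.081
grip_force: 30.0
```

>>> jog_arm([
  [0,0,0,0,0,1,0],
  [0,0,0,0,0,1,0],
  [0,0,0,0,0,0.7,0],
  [0,0,0,0,0,0,0],
  [0,0,0,0,0,0,0],
])

```text
t: 38.4
eef_pos: [594.9, 187.2, 91.2]
tcp_rot: [3.141, 0.0, 2.801]
ft_force: [-0.6, -0.2, 0.8]
opening: 0.079
grip_force: 30.0
```

>>> jog_arm([
  [0,0,0,0,0,0.5,0],
  [0,0,0,0,0,0,0],
  [0,0,0,0,0,0,0],
])

```text
t: 38.78
eef_pos: [594.9, 187.3, 90.8]
tcp_rot: [3.141, 0.0, 2.801]
ft_force: [0.2, 0.3, 2.0]
opening: 0.081
grip_force: 30.0
```

Contact. Releasing, rising and stepping back to look.

>>> jog_arm([
  [0,0,0,0,0,0,28],
  [0,0,0,0,0,0,28],
  [0,0,0,0,0,0,28],
  [0,0,0,0,0,-15,28],
  [0,0,0,0,0,-50,28],
  [0,0,0,0,0,-60,28],
  [0,0,0,-40,0,-60,28],
  [0,0,0,-40,0,-40,28],
  [0,0,0,0,0,0,28],
  [0,0,0,0,0,0,28],
])

```text
t: 40.02
eef_pos: [664.5, 162.2, 307.6]
tcp_rot: [-3.141, -0.001, 2.801]
ft_force: [-0.2, -0.3, -0.4]
opening: 0.295
grip_force: 0.0
```

```bash
python3 - <<'E'
from h import *
c=env.read_camera("wrist");save(c,"w10.png");P=cloud(c)
for n,p in dict(L=(488.9,224.9),M=(460.1,143.9),S=(594.5,187.3),B=(566,105)).items():
    m=np.hypot(P[...,0]-p[0],P[...,1]-p[1])<52
    u=np.array([np.cos(-.342),np.sin(-.342)]);v=np.array([-u[1],u[0]])
    d=P[...,:2]-p;m&=(abs(d@v)<(13 if n=="S" else 17 if n=="M" else 22))&(P[...,2]>(16 if n!="B" else 45))&(abs(d@u)<(37 if n=='S' else 43 if n=='M' else 49))
    q=P[m];r=cv2.minAreaRect(q[:,:2].astype(np.float32));print(n,np.round(r[0],1),np.round(r[1],1),round(r[2],1),"ztop",np.percentile(q[:,2],98).round(1))
E
```

```text
L [512.9 215.4] [29.2 30.9] 70.6 ztop 41.2
M [486.8 136.6] [39.8 23. ] 7.7 ztop 31.5
S [594.5 186.2] [11.5 58.9] 70.9 ztop 22.5
B [579.3 100.6] [43.  70.1] 70.7 ztop 325.8
```

View pics/w10.png

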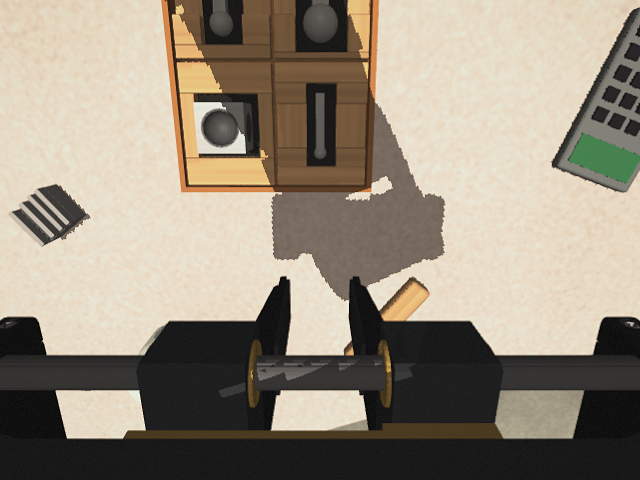

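All four are seated: the ball tops read 41, 31 and 23 mm as expected, and the block (222,127) is in its pocket. Handing in.

```bash
python3 -c "
from h import *
print(env.job_done())"
```

```text
the job is handed in; nothing more can be done
None
```

I put the doming block in the square pocket, hollow up, and laid the three punches in their matching troughs. I didn't move the swage block or the flat punch, and handed the job in at about 40 s; no verdict came back.

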